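# Eject the stuck plate and pack the watchmaker's tool tray

### The job

Pack the blue tool tray: press the ejector lever so that the steel plate stuck in the nest of the aluminium block comes up out of it, then slide the plate off the block, without lifting it up, into the compartment beside it, where it must lie flat. Lay the case knife flat in the straight compartment at the tray's outer edge and the T-shaped key flat in the compartment of its shape, and leave everything else on the bench where it is.

Things in the scene. Friction and masses are not known exactly. Their poses are not given: they have to be found in the camera images.
- station: Fixed bench fixture, origin on the bench, own z up. Along its y: blue plastic tray (y -152 to +4 mm, x -76 to +76), bare aluminium press block (y 4 to 78, x -60 to +60, flat deck 20 mm above the bench), lever (to y 133). Tray compartments are parallel, long side along x: knife slot outermost (-y), then key compartment, then plate compartment against the block. Compartment floors are lined grey.
- nest (a point): Centre of the floor of the nest in the block's deck: a pocket 66 mm (x) by 28 mm (y), 9 mm deep, at station x 0, y 35. Axes as the station's. A 16 mm round steel knockout rod, driven by the lever, comes straight up through its floor.
- lever (a joint): Ejector lever, rad: 0 as found (pad up), 0.28 fully pressed (stop). Stiff hinge along the station's x at y 80, height 22 mm; needs about 6 N at the pad, stays where it is left. It raises the knockout rod in proportion, 12 mm at 0.28 (the rod starts 0.5 mm under the nest's floor). Fully pressed, the plate's underside stands 2.5 mm above the deck.
- pad (a point): Middle of the top of the lever's black pad, 36 mm (station's x) by 26 mm, at the station's +y end. It is about 40 mm above the bench when up and 29 mm when fully pressed.
- plate_mid (a point): Centre of the steel plate: a flat bar 64 mm (own x) by 26 mm (own y) by 8 mm thick, about 100 g. At the start it lies in the nest, long side along the station's x, its top 1 mm below the deck, so it can be neither gripped nor pushed until it is ejected.
- plate_bay (a point): Where the plate's centre comes to lie in the plate compartment; axes as the station's. 76 mm (x) by 40 mm (y), station y -36 to +4: it begins right at the block's edge (y 4). Its floor is 10 mm below the block's deck; its other three walls end level with the deck.
- knife_mid (a point): Case knife: middle of its length, half-way up the handle (6 mm above its underside), own x towards the blade. 130 mm long in all: black handle 85 mm long, 16 wide, 12 thick (own x -65 to +20), then a steel blade 18 mm wide, 3 thick. Flat underside. About 45 g.
- knife_bay (a point): Where the knife's middle comes to lie in the straight compartment at the tray's outer edge; axes as the station's. 144 mm (x) by 28 mm (y), floor 4 mm and walls 12 mm above the bench; side walls cut away in the middle (x -30 to +30) for the fingers. Blade towards either end.
- key_mid (a point): T-shaped case key: middle of its length, half-way up the handle (6 mm above its underside), own x towards the head. 130 mm long in all: black handle 100 mm long, 16 wide, 12 thick (own x -65 to +35), then a broad steel head 30 mm long, 46 wide, 6 thick. Flat underside. About 60 g.
- key_bay (a point): Where the key's middle comes to lie in the T-shaped compartment, head towards +x; axes as the station's. Broad end x 30 to 72 mm, 58 wide (y); narrow end x -72 to -30, 28 wide. Floor 4 mm, walls 12 mm above the bench; between x -30 and +30 no walls, for the fingers, up to the plate compartment's wall 39 mm away at +y (20 mm high).
- watch: Bystander: wrist watch with a steel bracelet laid out flat, 125 mm long, 40 mm wide, 11 mm high. Origin under its centre.
- blower: Bystander: rubber-bulb shaped dust blower standing nozzle up, 60 mm diameter, 90 mm high. Origin under its centre.
- jar: Bystander: closed glass jar, 50 mm diameter, 75 mm high. Origin under its centre.
- tin: Bystander: round grey pot, 44 mm diameter, 16 mm high. Origin under its centre.
- loupe: Bystander: small black loupe, 22 mm diameter, 18 mm high. Origin under its centre.
- tweezers: Bystander: brass tweezers, 110 mm long, 10 mm wide, 5 mm high. Origin under its centre.
Things that resemble listed ones, but are neither listed nor needed, are in the scene too. What is shaped like the part that bears key_mid but orange or turquoise is not meant. Leave any orange look-alike of the part that bears plate_mid alone.

How it is judged (in metres and radians):
On the way, in this order (a step that is already met when the one before it is completed fails the run):
1. the lever is pressed and the plate stands clear of its nest, its underside above the block's deck (value of joint lever above 0.23 rad and z of plate_mid in the frame of station above 0.0235 m and y of plate_mid in the frame of station above 0.02 m), for 0.2 s.
2. the plate lies flat in the plate compartment (x of plate_mid in the frame of plate_bay between -0.012 and 0.012 m and y of plate_mid in the frame of plate_bay between -0.01 and 0.01 m and z of plate_mid in the frame of plate_bay between -0.004 and 0.004 m and angle between plate_mid's own z axis and vertical below 0.09 rad and angle between the x axis of plate_mid and the x axis of plate_bay, either way round below 0.2 rad), for 0.2 s.
At the end, for the whole second after the job is handed in: Plate, knife and key are at rest, each flat (within 5 degrees) on the floor of its own compartment (height within 4 mm), its centre within 12 mm along and 10 mm across of its bay point, its long side within 0.2 rad of the compartment's (all of step 2 and x of key_mid in the frame of key_bay between -0.012 and 0.012 m and y of key_mid in the frame of key_bay between -0.01 and 0.01 m and z of key_mid in the frame of key_bay between -0.004 and 0.004 m and angle between each of key_mid, knife_mid's own z axis and vertical below 0.09 rad and angle between the x axis of key_mid and the x axis of key_bay, either way round below 0.2 rad and x of knife_mid in the frame of knife_bay between -0.012 and 0.012 m and y of knife_mid in the frame of knife_bay between -0.01 and 0.01 m and z of knife_mid in the frame of knife_bay between -0.004 and 0.004 m and angle between the x axis of knife_mid and the x axis of knife_bay, either way round below 0.2 rad and linear speed of each of plate, key, knife below 0.02 m/s); the robot touches nothing.
It fails at once if the plate is lifted (its centre more than 50 mm above the bench) (height (world z) of plate_mid above 0.05 m).
It fails at once if a bystander (watch, blower, jar, tin, loupe or tweezers) is moved by more than 20 mm (distance of any of watch, blower, jar, tin, loupe, tweezers from where it was at the start of the episode above 0.02 m).
It also fails if it takes over 54 s, if anything falls off the work surface, if the arm or the gripper's body presses on something with over 40 N, if the wrist force passes 120 N, or if a joint passes its speed limit or range.

### The arm

A 6-joint arm with a two-finger parallel gripper is mounted at the origin on the work surface. World frame = base frame: x ahead of the robot, y to its left, z up, the work surface at z = 0. Lengths are in mm, angles in degrees, forces in N, time in s.
With the tool pointing down it reaches from about 350 to 850 mm from the base axis. Payload 8.1 kg.
Tool frame: the origin (TCP) lies at the very end of the fingers, on their centre line; the grasp point (between the pads) lies r.tcp_to_grasp behind it (r.tcp_to_grasp is the distance from the TCP to the grasp point, in mm); z points along the fingers, y is the line along which they close (so a half turn about z gives the same grasp; the last joint's range is limited). The gripper opens to 85 mm and grips with 20 to 120 N. Pads are 22 mm wide; open, the fingers measure 114 mm over their backs; the gripper's body (76 mm by 85 mm) begins 54 mm behind the grasp point. The pads swing forward as they close: fully open they stand 13 mm farther back than shut.
Start: joints at [-4.893, 7.471, 85.268, -0, 87.261, -4.893], TCP at [600.004, 0.022, 231.292] pointing down, gripper open.
Joint ranges: [-169.43, 169.43], [-51.17, 129.36], [1.28, 143.12], [-76.62, 256.62], [0, 156.53], [-152.29, 152.29]. Speed limits (degrees/s): [136.94, 136.94, 159.86, 180, 180, 180].

### API

Orientations are given as [roll, pitch, yaw] about the fixed x, y, z axes, in that order (R = Rz(yaw) Ry(pitch) Rx(roll)).
In Python, from bench import r gives the robot as it stands.
- The arm moves only by the shell command python3 -m handwheel 'ROWS' [OPENING] [FORCE]. ROWS is JSON, a list of rows, each a list of 4 numbers: the shift along the tool's x, y, z in m, then the turn about the tool's z in degrees. A call has 1 to 10 rows; each row shifts and turns the commanded pose from where the row before left it, along the tool's axes as they then stand; what a row does not reach is not made up. A row lasts 1/10 s, in which the tool goes at most 50 mm and 8.59 degrees, less where a joint would pass 70% of its speed; a pose out of reach is approached as far as the arm can. A call is refused whole if a number of a shift passes 0.05 or a number of a turn 8.59, either way. A call with a gripper value outside its range is refused whole. OPENING is the finger opening in m, from 0 to 0.0854, set as the call begins (- or left out, the last holds). The fingers move at their own pace and stop on an object; FORCE is the grip in N (left out, the last holds). Time passes only in rows, so rows that do not move let the fingers close. It gives the time, the measured TCP pose, the force, the opening and the grip force at its end, in the units of the state.
- r.sense(): the state, without advancing time (a new reading comes with each control period).
- r.snapshot(name): name is "scene" or "side" or "wrist"; returns the picture (384x512x3 uint8, red, green, blue); there is no depth.
- r.camera_params(name): a dict with "fx", "fy", "cx", "cy" (pixels), "D" ([k1, k2, p1, p2, k3] as OpenCV has them; the pictures are not rectified), "R" (3x3) and "t" (3): a world point X has camera coordinates R X + t; the wrist camera has in their place "mount" (4x4, takes a point from camera to tool coordinates, whose origin is the TCP and whose axes are the flange's). Camera axes: x right, y down, z forward; pixel columns grow to the right and rows downward; lengths in mm; the calibration is good to about 2 mm. A picture is of the moment at which its call begins: read the wrist's pose just before it. camera_params takes no time and is no camera call.
- r.hand_in(): hands the job in; it is judged then, once.
The state is a dict: "time": time; "joint_pos": joint angles; "qd": joint speeds; "joint_efforts": joint torques, N m; "tool_pos": TCP position; "tcp_rot": TCP orientation; "ft_force": force on the tool from outside, world axes, zero at the start; "wrist_torque": the same for the moment, N m; "finger_gap": finger opening in mm; "grip_force": force on a finger pad.
Only numpy, scipy, OpenCV 4.12 (cv2) and the standard library are available. Lean on these libraries where they do the work, as an engineer would, in place of code of your own. Each camera call takes 0.05 s, during which the arm holds its last target. There are 200 camera calls.

## Working session

There is one attempt and no reset: what is moved stays moved. The work goes in short steps, Python scripts to look and compute and a shell command to move; the robot and the scene stay as the last step left them, time stands still between calls to the robot, and variables do not carry over. Pictures are saved under pics/ and viewed, at most 10 in all, crops included, and the job is handed in when it is done.

```bash
ls; mkdir -p pics
cat > h.py <<'E'
import numpy as np, cv2
from bench import r
from scipy.spatial.transform import Rotation as Ro
def cam(n,s=None):
    p=r.camera_params(n); K=np.array([[p['fx'],0,p['cx']],[0,p['fy'],p['cy']],[0,0,1.]]); D=np.array(p['D'],float)
    if 'mount' in p:
        s=s or r.sense(); M=np.eye(4); M[:3,:3]=Ro.from_euler('xyz',s['tcp_rot'],degrees=True).as_matrix(); M[:3,3]=s['tool_pos']
        T=np.linalg.inv(M@np.array(p['mount'])); return K,D,T[:3,:3],T[:3,3]
    return K,D,np.array(p['R']),np.array(p['t'],float)
def ray(c,px,z):
    K,D,R,t=c; u=cv2.undistortPoints(np.array(px,float).reshape(-1,1,2),K,D).reshape(-1,2)
    d=np.c_[u,np.ones(len(u))]@R; o=-R.T@t
    return o+d*((z-o[2])/d[:,2])[:,None]
def proj(c,X):
    K,D,R,t=c; return cv2.projectPoints(np.array(X,float).reshape(-1,1,3),cv2.Rodrigues(R)[0],t,K,D)[0].reshape(-1,2)
def snap(n,f):
    s=r.sense(); im=r.snapshot(n); np.save('pics/'+f+'.npy',im); cv2.imwrite('pics/'+f+'.png',im[:,:,::-1]); return cam(n,s),im
E
python3 - <<'E'
from h import *
s=r.sense();print(s, r.tcp_to_grasp)
ims=[snap(n,n+'0')[1] for n in('scene','side','wrist')]
cv2.imwrite('pics/a.png',cv2.resize(ims[0],(800,600),interpolation=cv2.INTER_CUBIC)[:,:,::-1])
for n in('scene','side','wrist'):
  c=cam(n);print(n,-c[2].T@c[3],c[2][2],c[0][0,0])
E
```

```text
pics
{'time': 0.0, 'joint_pos': array([-4.89357541e+00,  7.51533558e+00,  8.53314037e+01,  7.03401175e-04,
        8.72603984e+01, -4.89383109e+00]), 'qd': array([-0.09990837, -0.0504076 ,  0.0269166 , -0.05827951, -0.02672096,
        0.09090127]), 'joint_efforts': array([-1.90700346e-03, -5.69404185e+01, -5.00557995e+01, -2.19391650e-04,
        1.44415747e-02,  7.24149572e-05]), 'tool_pos': array([5.99441716e+02, 6.92289179e-02, 2.30221692e+02]), 'tcp_rot': array([-1.79893313e+02, -9.83984046e-03,  9.00002122e+01]), 'ft_force': array([ 0.75983014,  0.25050253, -0.7024954 ]), 'wrist_torque': array([-0.02455384, -0.02497763, -0.02379058]), 'grip_force': 0.0, 'finger_gap': 85.35922181628861} 18.700000000000003
scene [1354.15877051  573.4426393  1078.79224722] [-0.59589739 -0.37779483 -0.70864474] 401.60333711634263
side [283.6500711  975.80828305 666.00188814] [ 0.19417715 -0.82487723 -0.53091694] 421.0226812992206
wrist [600.88845458  84.55399339 373.53613272] [-0.00234719 -0.32566297 -0.94548301] 327.97397599699195
```

View pics/a.png

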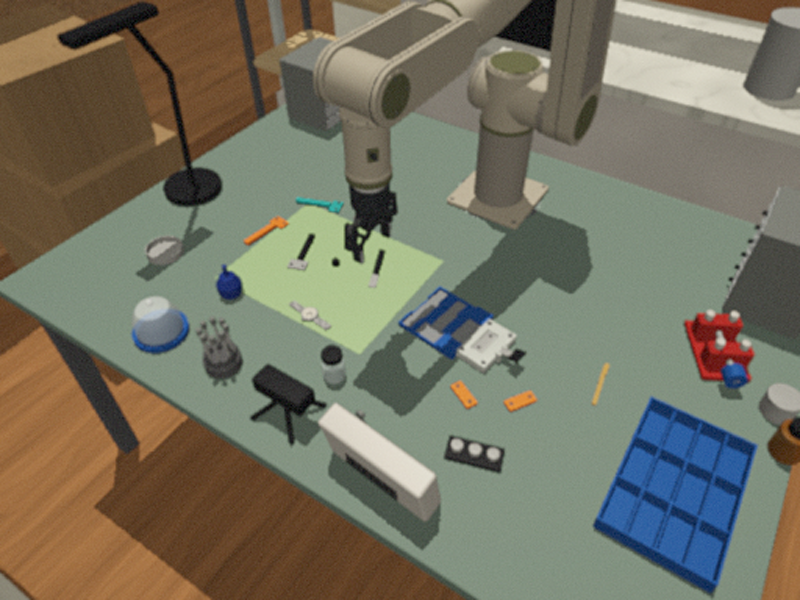

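View pics/wrist0.png

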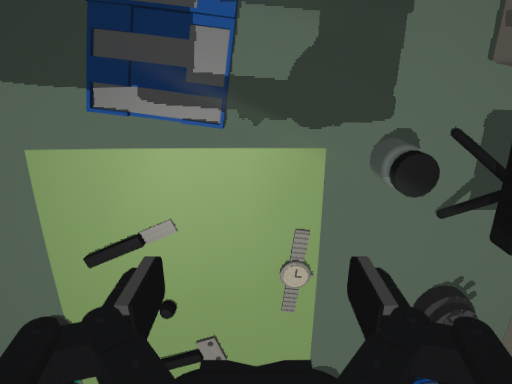

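The wrist view shows the knife at (130,243) with its blade to the upper right, the key head at (210,350) and the loupe at (168,308). The tray is at the top around (160,60), with its knife slot lowest at (155,103).

In the scene view (800 px wide):
- **Key:** the black-handled T-shape at (303,252) is the one meant. The orange (265,230) and turquoise (320,204) ones are look-alikes.
- **Plate:** the orange plates at (463,394) and (520,401) are look-alikes. The steel plate is in the block at (485,343).

Run:
```python
from h import *
c=cam('scene'); im=np.load('pics/scene0.npy')
f=lambda p,z: ray(c,np.array(p)*.64,z).round(0)
print('tray corners L,T,B; block; pad',f([[402,322],[438,288],[440,352]],12),f([[460,357],[497,318]],20),f([[515,355]],40))
print('key head/handle end',f([[298,266],[312,236]],6),'knife',f([[374,284],[381,252]],6))
w=cam('wrist')
print('wrist knife ends',ray(w,[[88,258],[174,226]],6).round(0),'key',ray(w,[[210,350]],6).round(0))
print('tray corners',ray(w,[[87,110],[223,127],[238,14],[90,2]],12).round(0), 'loupe',ray(w,[[168,308]],9).round(0))
cv2.imwrite('pics/b.png',cv2.resize(im[140:260,160:360],(800,480),interpolation=cv2.INTER_CUBIC)[:,:,::-1])
```

```text
tray corners L,T,B; block; pad [[560.  44.  12.]
 [421.  56.  12.]
 [588. 162.  12.]] [[582. 208.  20.]
 [438. 223.  20.]] [[529. 309.  40.]]
key head/handle end [[ 540. -280.    6.]
 [ 431. -324.    6.]] knife [[ 489.  -84.    6.]
 [ 384. -136.    6.]]
wrist knife ends [[ 380. -134.    6.]
 [ 499.  -86.    6.]] key [[ 534. -285.    6.]]
tray corners [[414.  56.  12.]
 [564.  36.  12.]
 [582. 149.  12.]
 [431. 165.  12.]] loupe [[ 481. -208.    9.]]
```

View pics/b.png

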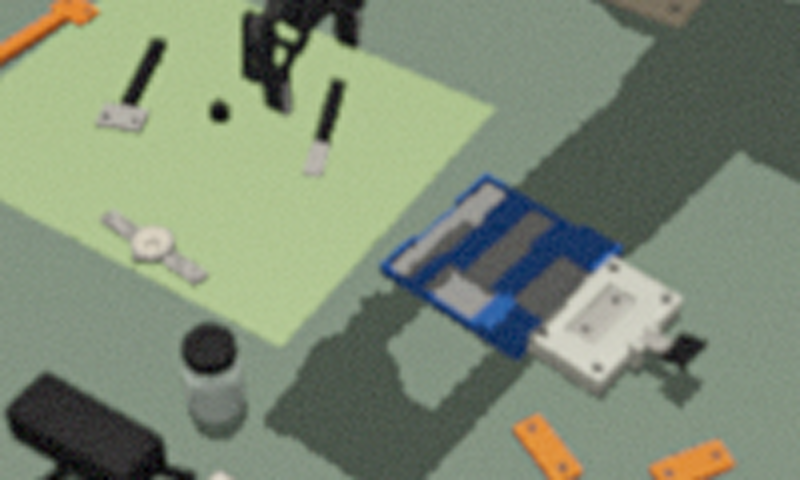

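Both views agree: station yaw ≈ -7.6°, origin ≈ (509,197), pad ≈ (527,313). I'll move above the station with the fingers shut and look from close by.

```bash
python3 -m handwheel '[[0,0,0,7.6],[0.04,-0.018,0,0],[0.04,-0.018,0,0],[0.04,-0.018,0,0],[0.04,-0.018,0,0],[0.04,-0.018,0,0],[0.04,-0.017,0,0],[0,0,0,0]]' 0 40
python3 - <<'E'
from h import *
c,im=snap('wrist','w1'); print(r.sense()['tool_pos'])
cv2.imwrite('pics/w1b.png',cv2.resize(im,(800,600),interpolation=cv2.INTER_CUBIC)[:,:,::-1])
E
```

```text
time: 0.95
tool_pos: [523.5, 256.8, 230.9]
tcp_rot: [-179.9, -0.1, 82.7]
ft_force: [0.3, -0.8, -0.3]
finger_gap: 0.0
grip_force: 0.0
[524.48523638 254.3991513  230.9093814 ]
```

View pics/w1b.png

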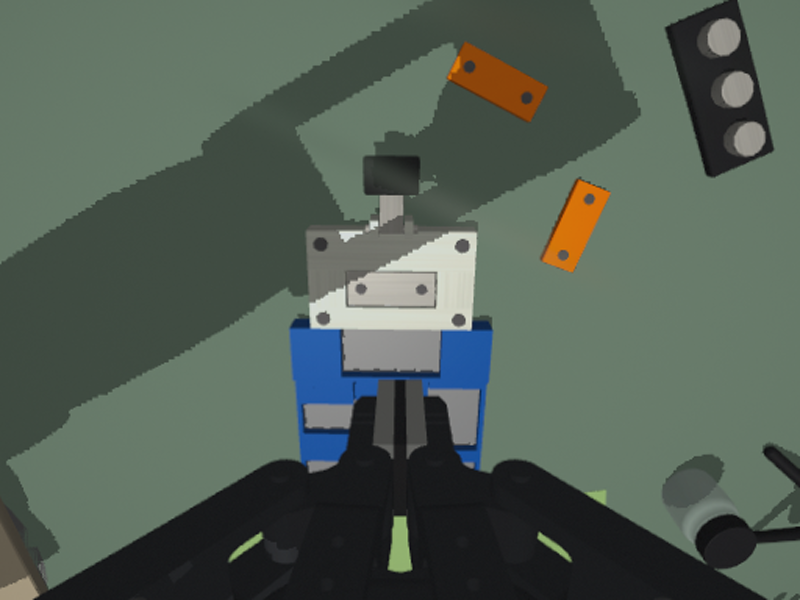

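Seen from above (800 px wide): pad at (391,176), deck corners at (306,229), (477,228), (473,328) and (311,328), plate at (391,289). The plate bay is at (391,352).

```bash
cat >> h.py <<'E'
def rel(P,s=None):
    "world points -> tool x,y,z from current TCP (mm)"
    s=s or r.sense(); return (np.atleast_2d(P)-s['tool_pos'])@Ro.from_euler('xyz',s['tcp_rot'],degrees=True).as_matrix()
E
python3 - <<'E'
from h import *
c=cam('wrist'); f=lambda p,z: ray(c,np.array(p)*.64,z)
d=f([[306,229],[477,228],[473,328],[311,328]],20); print(d.round(1))
x=(d[1]+d[2]-d[0]-d[3])/2; yaw=np.arctan2(x[1],x[0]); print(np.degrees(yaw),np.linalg.norm(x),np.linalg.norm(d[0]+d[1]-d[2]-d[3])/2)
R=Ro.from_euler('z',yaw).as_matrix(); o=d.mean(0)-R@[0,41,20]; print('origin',o.round(1))
loc=lambda P:((P-o)@R).round(1)
pl=f([[391,289]],19);pad=f([[391,176]],40);bay=f([[342,332],[440,332],[440,373],[343,372]],10)
print('plate',loc(pl),'pad',pad.round(1),loc(pad),'bay',loc(bay),'rel pad',rel(pad).round(1))
np.savez('st.npz',o=o,R=R)
E
```

```text
[[462.1 278.   20. ]
 [580.8 263.5  20. ]
 [571.9 188.7  20. ]
 [452.  204.   20. ]]
-7.12630299706723 120.27139966254296 74.99222947757718
origin [511.6 192.8   0. ]
plate [[-0.6 33.7 19. ]] pad [[526.5 308.2  40. ]] [[  0.5 116.3  40. ]] bay [[-38.7  -3.8  10. ]
 [ 36.6  -3.9  10. ]
 [ 37.4 -39.   10. ]
 [-39.4 -38.   10. ]] rel pad [[ 53.6  -4.7 190.9]]
```

```bash
python3 -m handwheel '[[0.028,-0.003,0.02,0],[0.028,-0.003,0.04,0],[0,0,0.045,0],[0,0,0.04,0],[0,0,0.025,0],[0,0,0.01,0],[0,0,0.006,0],[0,0,0.005,0],[0,0,0.003,0],[0,0,0,0]]'
```

```text
time: 2.0
tool_pos: [528.6, 309.1, 39.4]
tcp_rot: [179.8, -0.1, 82.4]
ft_force: [-0.3, 0.4, 1.4]
finger_gap: -0.2
grip_force: 0.5
```

```bash
python3 -m handwheel '[[0,0,0.003,0],[0,0,0.003,0],[0,0,0.003,0],[0,0,0.002,0],[0,0,0.001,0],[0,0,0,0]]'
```

```text
time: 2.6
tool_pos: [529.4, 310.4, 28.7]
tcp_rot: [179.7, -0.2, 82.4]
ft_force: [-1.9, 3.9, 9.2]
finger_gap: 0.2
grip_force: 4.6
```

```bash
python3 -m handwheel '[[0,0,0.001,0],[0,0,0.001,0],[0,0,0.001,0],[0,0,0,0]]'
```

```text
time: 3.0
tool_pos: [529.7, 310.5, 28.3]
tcp_rot: [179.7, -0.2, 82.4]
ft_force: [-11.5, -3.2, 29.7]
finger_gap: -0.1
grip_force: 15.2
```

The force jump means the lever is at its stop. Next I'll lift, open and look at the plate from close by.

```bash
python3 -m handwheel '[[0,0,-0.03,0],[0,0,-0.045,0],[-0.04,0,-0.03,0],[-0.04,0,0,0],[0,0,0,0]]' 0.076
python3 - <<'E'
from h import *
c,im=snap('wrist','w2'); s=r.sense(); q=np.load('st.npz'); print(s['tool_pos'],s['finger_gap'],(s['tool_pos']-q['o'])@q['R'])
cv2.imwrite('pics/w2b.png',cv2.resize(im,(800,600),interpolation=cv2.INTER_CUBIC)[:,:,::-1])
E
```

```text
time: 3.5
tool_pos: [517.8, 225.8, 129.9]
tcp_rot: [179.8, -0.0, 82.3]
ft_force: [0.3, -0.2, -0.6]
finger_gap: 72.2
grip_force: 0.0
[517.49614033 227.46505511 129.11421296] 75.86418567067311 [  1.53920452  35.0774915  129.11421296]
```

View pics/w2b.png

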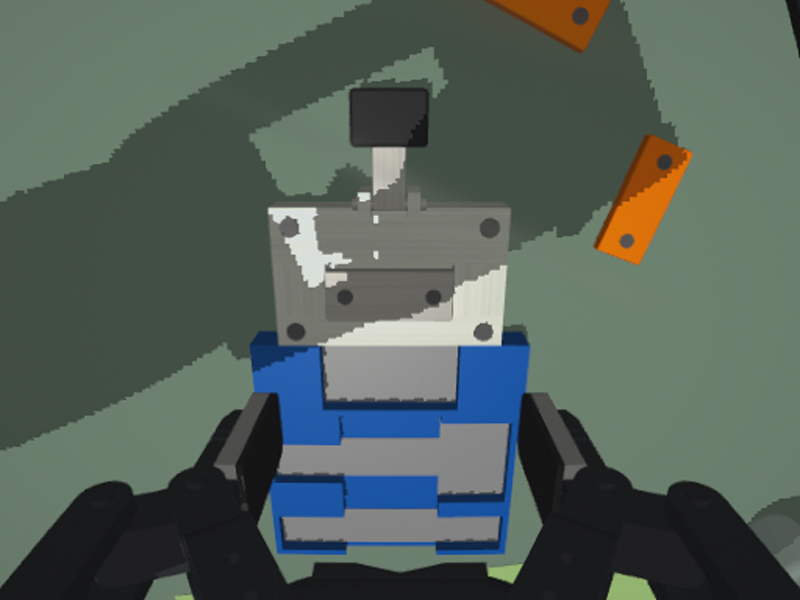

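Plate at (325..453, 268..320), deck corners at (268,205), (510,208), (503,345) and (279,345). The key's narrow floor spans rows 445..475 and the knife slot is at (282..503, 513..545).

Run:
```python
from h import *
import json
c=cam('wrist'); f=lambda p,z: ray(c,np.array(p)*.64,z)
q=np.load('st.npz')
d=f([[268,206],[510,208],[503,345],[279,345]],20)
x=(d[1]+d[2]-d[0]-d[3])/2; yaw=np.arctan2(x[1],x[0]); print(np.degrees(yaw),np.linalg.norm(x),np.linalg.norm(d[0]+d[1]-d[2]-d[3])/2)
R=Ro.from_euler('z',yaw).as_matrix(); o=d.mean(0)-R@[0,41,20]; print('origin',o.round(1))
loc=lambda P:((P-o)@R).round(1)
for z in (30.5,): print('plate',loc(f([[326,269],[453,269],[453,320],[326,320]],z)))
print('bay',loc(f([[323,347],[458,347],[457,400],[325,402]],10)))
print('keyfloor',loc(f([[439,424],[510,424],[504,494],[438,492],[300,475],[300,447]],4)))
print('knifefloor',loc(f([[282,517],[500,517],[497,543],[285,541]],4)))
t=r.sense()['tool_pos'];print('tcp',loc(t))
```

```text
-7.9869291022028515 120.06622173620549 74.14306210032251
origin [509.4 196.7   0. ]
plate [[-31.2  49.1  30.5]
 [ 31.   49.3  30.5]
 [ 32.   22.6  30.5]
 [-32.3  22.3  30.5]]
bay [[-37.7  -1.8  10. ]
 [ 37.9  -1.5  10. ]
 [ 38.8 -35.3  10. ]
 [-38.2 -37.   10. ]]
keyfloor [[  29.4  -55.4    4. ]
 [  72.7  -55.5    4. ]
 [  73.3 -108.5    4. ]
 [  30.4 -106.5    4. ]
 [ -57.7  -93.8    4. ]
 [ -56.3  -72.6    4. ]]
knifefloor [[ -72.1 -128.2    4. ]
 [  72.3 -127.5    4. ]
 [  72.1 -150.1    4. ]
 [ -71.8 -149.     4. ]]
tcp [  3.8  31.5 129.1]
```

```bash
python3 -m handwheel '[[0.004,-0.004,0.03,0],[0,0,0.04,0],[0,0,0.02,0],[0,0,0.015,0],[0,0,0.005,0],[0,0,0.003,0],[0,0,0,0],[0,0,0,0]]'
```

```text
time: 4.35
tool_pos: [514.2, 234.0, 15.6]
tcp_rot: [179.9, -0.1, 82.4]
ft_force: [0.0, -0.6, -0.4]
finger_gap: 76.2
grip_force: 0.0
```

```bash
python3 -m handwheel '[[0,0,0.002,0],[0,0,0.001,0],[0,0,0.001,0],[0,0,0,0]]'
```

```text
time: 4.75
tool_pos: [513.3, 233.6, 10.5]
tcp_rot: [180.0, -0.0, 82.4]
ft_force: [0.6, 0.1, 2.0]
finger_gap: 75.8
grip_force: 0.7
```

Light touch on the deck at TCP z ≈ 10.5, as expected. I'll raise and close on the plate.

```bash
python3 -m handwheel '[[0,0,-0.006,0],[0,0,0,0]]' && python3 -m handwheel '[[0,0,0,0],[0,0,0,0],[0,0,0,0],[0,0,0,0]]' 0.055 30
```

```text
time: 4.95
tool_pos: [513.7, 233.8, 17.3]
tcp_rot: [179.9, -0.0, 82.4]
ft_force: [-0.1, -0.2, -0.2]
finger_gap: 76.1
grip_force: 0.0
time: 5.35
tool_pos: [513.4, 233.7, 16.6]
tcp_rot: [180.0, -0.0, 82.4]
ft_force: [-0.6, 0.4, 4.9]
finger_gap: 62.7
grip_force: 36.8
```

```bash
python3 -m handwheel '[[-0.004,0,0,0],[-0.008,0,0,0],[-0.01,0,0,0],[-0.01,0,0,0],[-0.01,0,0,0],[-0.006,0,0,0],[-0.003,0,0,0],[0,0,0,0],[0,0,0.001,0],[0,0,0.001,0]]'
python3 - <<'E'
from h import *
c,im=snap('wrist','w3'); 
cv2.imwrite('pics/w3b.png',cv2.resize(im,(800,600),interpolation=cv2.INTER_CUBIC)[:,:,::-1])
E
```

```text
time: 6.35
tool_pos: [506.5, 183.3, 14.3]
tcp_rot: [180.0, -0.0, 82.4]
ft_force: [0.6, -0.6, 0.4]
finger_gap: 62.9
grip_force: 37.4
```

View pics/w3b.png

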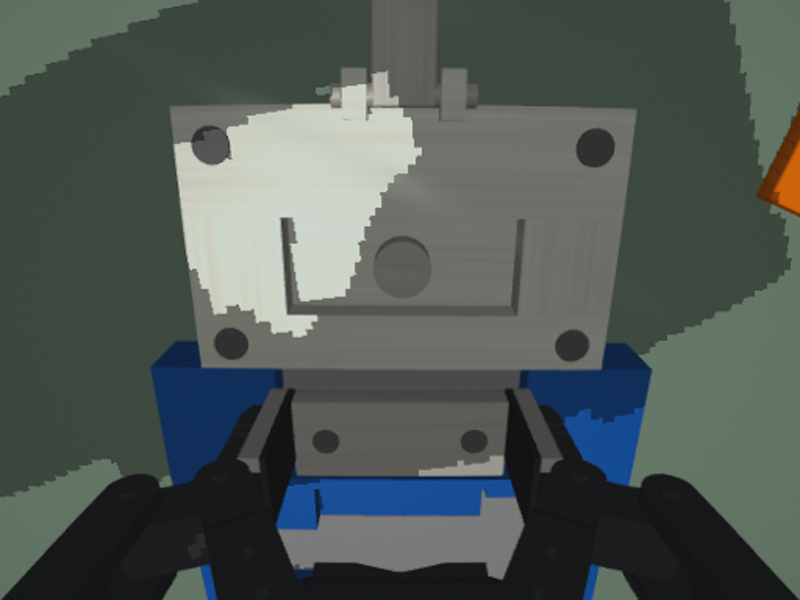

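The plate is held over the bay at (293..507, 390..475). I'll check its y against the deck edge (row 369).

Run:
```python
from h import *
c=cam('wrist'); f=lambda p,z: ray(c,np.array(p)*.64,z)
d=f([[170,107],[636,109],[604,369],[202,368]],20)
x=(d[1]+d[2]-d[0]-d[3])/2; yaw=np.arctan2(x[1],x[0]); print(np.degrees(yaw),np.linalg.norm(x),np.linalg.norm(d[0]+d[1]-d[2]-d[3])/2)
R=Ro.from_euler('z',yaw).as_matrix(); o=d.mean(0)-R@[0,41,20]; print('origin',o.round(1))
loc=lambda P:((P-o)@R).round(1)
print('plate',loc(f([[292,401],[507,401],[504,476],[295,476]],28.5)),'edge',loc(f([[202,368],[604,369]],20)),loc(r.sense()['tool_pos']))
```

```text
-7.718171291191586 120.68911262308306 74.18900802599627
origin [509.8 194.7   0. ]
plate [[-31.8  -2.1  28.5]
 [ 30.   -1.9  28.5]
 [ 31.2 -28.2  28.5]
 [-32.8 -28.4  28.5]] edge [[-60.4   3.9  20. ]
 [ 60.8   3.9  20. ]] [ -1.8 -11.7  14.2]
```

Plate centre is at (-1,-15), as wanted. Release.

```bash
python3 -m handwheel '[[0,0,0,0],[0,0,0,0],[0,0,0,0]]' 0.078 && python3 -m handwheel '[[0,0,-0.02,0],[0,0,-0.04,0],[0,0,-0.05,0],[0,0,-0.05,0],[-0.02,0,0,0],[-0.04,0,0,0],[-0.04,0,0,0]]' 0.04
python3 - <<'E'
from h import *
c,im=snap('wrist','w4'); c2,im2=snap('side','s4')
cv2.imwrite('pics/w4b.png',cv2.resize(im,(800,600),interpolation=cv2.INTER_CUBIC)[:,:,::-1])
E
```

```text
time: 6.7
tool_pos: [506.4, 183.2, 14.3]
tcp_rot: [180.0, -0.0, 82.4]
ft_force: [-0.2, -1.0, 0.7]
finger_gap: 78.1
grip_force: 0.0
time: 7.4
tool_pos: [493.2, 83.4, 175.0]
tcp_rot: [179.9, -0.0, 82.5]
ft_force: [0.7, 0.6, -0.4]
finger_gap: 40.0
grip_force: 0.0
```

View pics/w4b.png

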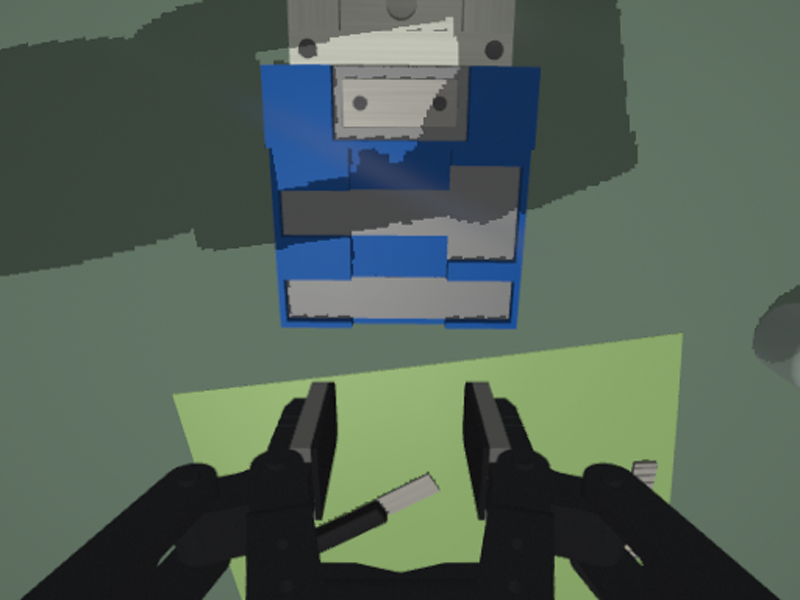

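The plate lies flat in its bay at (343..463, 78..128). Below it, the knife slot floor is at (288..513, 279..320), and the key bay has its broad end at (450..519, 166..260) and its narrow end at rows 191..235. The knife's blade tip is at (435,482).

Run:
```python
from h import *
c=cam('wrist'); f=lambda p,z: ray(c,np.array(p)*.64,z)
e=f([[288,66],[515,68]],20); k=f([[288,281],[513,281],[511,319],[287,318]],4)
b=f([[450,167],[519,167],[515,261],[448,258]],4); n=f([[282,191],[282,234]],4)
corn=f([[282,328],[517,328],[262,66],[541,68]],14)
print('edge',e.round(1)); print('knifefloor',k.round(1),k.mean(0).round(1)); print('broad',b.round(1),'narrow',n.round(1))
v=k[1]-k[0]+k[2]-k[3]; yaw=np.arctan2(v[1],v[0]); print('yaw',np.degrees(yaw))
R=Ro.from_euler('z',yaw).as_matrix(); m=k.mean(0)
print('local to knifefloor:',((b-m)@R).round(1),((n-m)@R).round(1),((e-m)@R).round(1))
t=f([[425,478],[438,488]],3).mean(0); h=f([[379,502],[387,521]],3).mean(0); h2=f([[379,502],[387,521]],12).mean(0)
print('tip',t.round(1),'bound',h.round(1),h2.round(1),np.degrees(np.arctan2(*(t-h)[1::-1])),np.linalg.norm(t-h))
s=r.sense();print(s['tool_pos'],s['joint_pos'])
```

```text
edge [[449.5 203.1  20. ]
 [571.  185.5  20. ]]
knifefloor [[421.3  79.3   4. ]
 [564.3  59.9   4. ]
 [561.4  33.9   4. ]
 [415.4  54.4   4. ]] [490.6  56.9   4. ]
broad [[531.6 136.1   4. ]
 [572.7 130.8   4. ]
 [566.4  73.    4. ]
 [524.5  80.5   4. ]] narrow [[429.2 135.9   4. ]
 [423.8 109.8   4. ]]
yaw -7.867969599923462
local to knifefloor: [[29.8 84.1  0. ]
 [71.3 84.5  0. ]
 [72.9 26.3  0. ]
 [30.3 28.1  0. ]] [[-71.7  69.9   0. ]
 [-73.4  43.3   0. ]] [[-60.7 139.2  16. ]
 [ 62.  138.4  16. ]]
tip [494.6 -90.6   3. ] bound [ 454.6 -112.6    3. ] [ 456.  -104.7   12. ] 28.816760282092 45.69832842437936
[492.77878779  80.24392626 174.44995449] [ 3.43230952e+00 -6.33403585e+00  1.05151112e+02 -9.57328923e-02
  8.11826842e+01  1.12282816e+01]
```

```bash
python3 -m handwheel '[[-0.03,-0.005,0,0],[-0.04,-0.006,0,0],[-0.04,-0.006,0,0],[-0.04,-0.006,0,0],[-0.035,-0.005,0,0],[-0.018,-0.003,0,0],[0,0,0,8.5],[0,0,0,8.5],[0,0,0,8.5],[0,0,0,8.5]]' && python3 -m handwheel '[[0,0,0,8.5],[0,0,0,8.5],[0,0,0,7.5],[0,0,0,0]]'
python3 - <<'E'
from h import *
c,im=snap('wrist','w5')
cv2.imwrite('pics/w5b.png',cv2.resize(im,(800,600),interpolation=cv2.INTER_CUBIC)[:,:,::-1])
E
```

```text
time: 8.5
tool_pos: [435.7, -113.0, 174.3]
tcp_rot: [-180.0, -0.0, 48.0]
ft_force: [0.5, 0.3, -0.3]
finger_gap: 40.1
grip_force: 0.0
time: 8.9
tool_pos: [435.8, -112.9, 174.3]
tcp_rot: [-180.0, -0.0, 23.8]
ft_force: [-0.5, -0.2, 0.0]
finger_gap: 39.7
grip_force: 0.0
```

View pics/w5b.png

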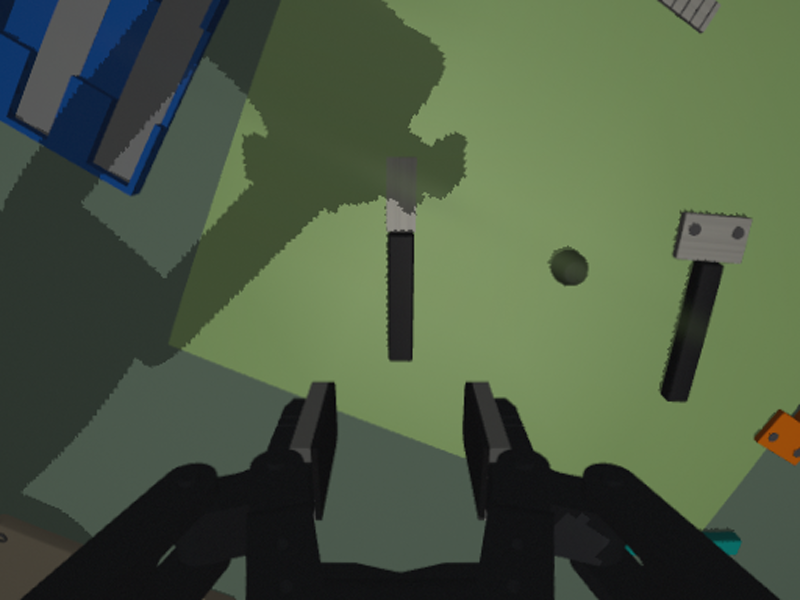

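The knife runs from its tip (402,157) to its end (401,360), with the handle edge at (401,232). It is lined up with the tool. The black-handled key is at right: head (713,238), handle end (675,398).

Run:
```python
from h import *
c=cam('wrist'); f=lambda p,z: ray(c,np.array(p)*.64,z)
P=np.r_[f([[402,157]],3),f([[401,231],[401,360]],12)]; v=P[0]-P[2]; print(P.round(1),np.linalg.norm(v[:2]),np.degrees(np.arctan2(v[1],v[0])))
m=P[2]+v*.5; m[2]=6; print('knife',m.round(1),'rel',rel(m).round(1))
K=np.r_[f([[683,211],[752,218],[742,264],[672,256]],6),f([[663,399],[689,401]],12)]; h=K[:4].mean(0);e=K[4:].mean(0);v=h-e
print(K.round(1)); u=v[:2]/np.linalg.norm(v[:2]); print('len to head centre',np.linalg.norm(v[:2]),np.degrees(np.arctan2(u[1],u[0])),'mid',e[:2]+65*u,h[:2]-50*u)
print(rel(np.r_[(e[:2]+h[:2]+15*u)/2,6]).round(1))
s=r.sense();print(s['tool_pos'],s['tcp_rot'])
```

```text
[[ 497.3  -86.9    3. ]
 [ 457.9 -103.9   12. ]
 [ 379.7 -139.    12. ]] 128.68643994492575 23.892587250727516
knife [ 438.5 -113.     6. ] rel [[  2.5   1.2 168.3]]
[[ 541.2 -259.2    6. ]
 [ 557.4 -303.9    6. ]
 [ 529.5 -315.8    6. ]
 [ 513.9 -268.8    6. ]
 [ 425.8 -317.8   12. ]
 [ 431.9 -336.4   12. ]]
len to head centre 113.95643407934703 20.647288247174586 mid [ 489.68291191 -304.18723861] [ 488.70637545 -304.55521466]
[[-29.3 196.6 168.3]]
[ 435.72079071 -112.91974065  174.29287414] [-1.79994385e+02 -4.86421077e-03  2.40767859e+01]
```

```bash
python3 -m handwheel '[[0.002,0.001,0.03,0],[0,0,0.045,0],[0,0,0.045,0],[0,0,0.03,0],[0,0,0.015,0],[0,0,0.006,0],[0,0,0,0]]' && python3 -m handwheel '[[0,0,0,0],[0,0,0,0],[0,0,0,0],[0,0,0,0]]' 0.005 40
```

```text
time: 9.65
tool_pos: [437.4, -113.0, 2.8]
tcp_rot: [-179.9, 0.1, 24.0]
ft_force: [1.0, 0.4, 0.2]
finger_gap: 40.0
grip_force: 0.0
time: 10.05
tool_pos: [439.3, -113.8, 4.9]
tcp_rot: [179.9, -0.1, 23.9]
ft_force: [-0.6, -0.2, 6.2]
finger_gap: 15.0
grip_force: 39.8
```

```bash
python3 -m handwheel '[[0,0,-0.02,0],[0,0,-0.04,0],[0,0,0,8],[0,0,0,8],[0,0,0,8],[0,0,0,8],[0,0,0,0]]' && python3 -m handwheel '[[0.004,-0.025,0,0],[0.007,-0.04,0,0],[0.007,-0.045,0,0],[0.006,-0.04,0,0],[0.004,-0.025,0,0],[0,0,0,0],[0,0,0,0]]'
python3 - <<'E'
from h import *
c,im=snap('wrist','w6')
cv2.imwrite('pics/w6b.png',cv2.resize(im,(800,600),interpolation=cv2.INTER_CUBIC)[:,:,::-1])
s=r.sense();print(s['tool_pos'],s['tcp_rot'])
E
```

```text
time: 10.75
tool_pos: [438.1, -113.4, 63.8]
tcp_rot: [180.0, -0.1, -8.2]
ft_force: [0.3, 0.2, -0.7]
finger_gap: 14.2
grip_force: 39.2
time: 11.45
tool_pos: [490.1, 56.2, 63.3]
tcp_rot: [180.0, 0.0, -7.8]
ft_force: [-0.5, -0.1, -1.0]
finger_gap: 14.5
grip_force: 39.2
[489.99459329  55.61642068  63.27059691] [ 1.79977000e+02  1.04441850e-02 -7.93152544e+00]
```

View pics/w6b.png

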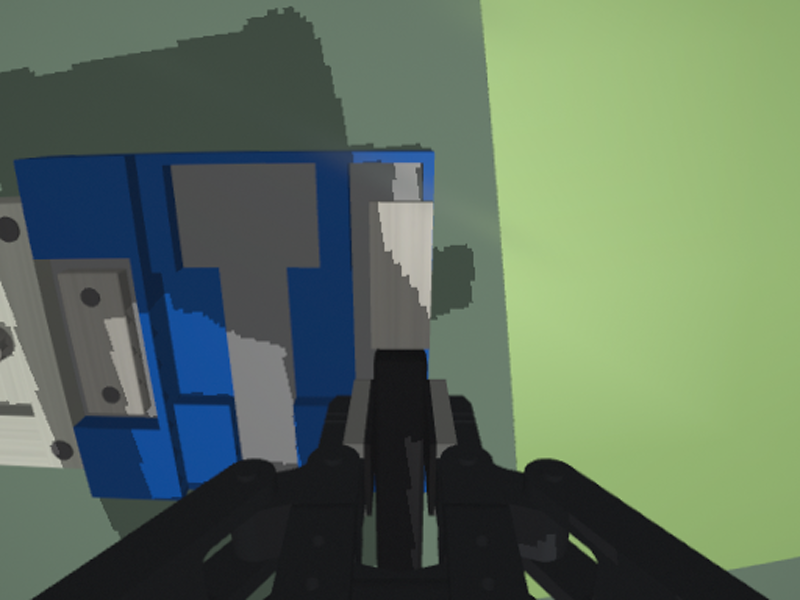

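The blade is at columns 370..432 with its tip at row 202. The knife slot floor begins at (350,164) and its +x end runs to (425,164). The key bay's broad end is at (170..317, 165..268) and its narrow end at (220..297, 460).

Run:
```python
from h import *
c=cam('wrist'); f=lambda p,z: ray(c,np.array(p)*.64,z)
s=r.sense(); R=Ro.from_euler('z',-7.87,degrees=True).as_matrix()
g=lambda p,z:((f(p,z)-s['tool_pos'])@R)[:,:2].round(1)
print('tip',g([[375,202],[433,202]],60),'handle start',g([[376,350],[426,350]],69))
print('slot end floor',g([[350,164],[424,164]],4),'left side',g([[350,164],[355,375]],4),'outer rim corner',g([[434,151]],12))
print('key broad',g([[170,167],[317,165],[319,268],[182,268]],4),'narrow',g([[219,268],[241,460],[297,465],[287,268]],4))
```

```text
tip [[64.   7.5]
 [64.  -9. ]] handle start [[22.1  7.4]
 [22.1 -7.2]]
slot end floor [[70.6 19.5]
 [70.6 -9. ]] left side [[ 70.6  19.5]
 [-19.8  20.1]] outer rim corner [[ 75.8 -12.2]]
key broad [[70.3 90.3]
 [70.3 32.3]
 [29.1 33.5]
 [29.3 90.7]] narrow [[ 29.3  75. ]
 [-65.4  76.1]
 [-67.9  49.3]
 [ 29.1  46.7]]
```

```bash
python3 -m handwheel '[[0,-0.005,0.02,0],[0,0,0.018,0],[0,0,0,0],[0,0,0,0]]'
python3 - <<'E'
from h import *
c,im=snap('wrist','w7'); s=r.sense(); print(s['tool_pos'])
hsv=cv2.cvtColor(im,cv2.COLOR_RGB2HSV)
R=Ro.from_euler('z',-7.87,degrees=True).as_matrix()
pts=lambda P:proj(c,s['tool_pos']+(np.array(P,float))@R.T)
# expected: tip corners, slot edges at floor
print('tip px',pts([[65,9,-1.5],[65,-9,-1.5]]).round(),'slot end floor px if centred',pts([[72,14,4-s['tool_pos'][2]],[72,-14,4-s['tool_pos'][2]]]).round())
def cls(p):
    h,S,v=map(int,p)
    if v<45: return 'k'
    if 105<=h<=125 and S>130: return 'B'
    if 35<=h<=90 and S>50: return 'G' if S>90 else 'g'
    return 'w' if v>140 else 's'
for y in range(60,240,6): print(y,''.join(cls(hsv[y,x]) for x in range(190,330,2)))
E
```

```text
time: 11.9
tool_pos: [490.4, 60.0, 25.3]
tcp_rot: [180.0, 0.1, -8.1]
ft_force: [0.7, -0.5, 0.0]
finger_gap: 14.6
grip_force: 39.2
[491.17390438  60.16712425  25.99965821]
tip px [[235. 126.]
 [276. 126.]] slot end floor px if centred [[227. 106.]
 [284. 106.]]
60 ssssssssssssssssssssssssssssssssssssssssssssssssssssssssssssssssssssss
66 ssssssssssssssssssssssssssssssssssssssssssssssssssssssssssssssssssssss
72 ssssssssssssssssssssssssssssssssssssssssssssssssssssssssssssssssssssss
78 ssssssssssssssssssssssssssssssssssssssssssssssssssssssssssssssssssssss
84 ssssssssssssssssssssssssssssssssssssssssssssssssssssssssssssssssssssss
90 ssssssssssssssssssssssssssssssssssssssssssssssssssssssssssssssssssssss
96 ssssssssssssssssssssssssssssssssssssssssssssssssssssssssssssssssssssss
102 BBBBBBBBBBBBBBBBBBBsssBBBBBBBBBBBBBBBBBBBBBBBBBBBBBsssssssssssssssssss
108 BBBBBBBBBBBBBBBBBBBBBssBBBBBBBBBBBBBBBBBBBBBBBBBBBwsssssssssssssssssss
114 sssBBBBBBBBBBBBBBsssssswwwwwwwwwwwwwwwwwwwwsssBBBBwsssssssssssssssssss
120 ssssBBBBBBBBBBBBBsssssssssssssssssssssswwwwsssBBBBssssssssssssssssssss
126 ssssBBBBBBBBBBBBB
[... 703 characters left out ...]
BBBBwssssssssssssssssssss
186 ssssssBBBBBBBBBBBBssssssssssssssssssswwwwwwssBBBBsssssssssssssssssssss
192 BBBBBBBBBBBBBBBBBBsssssssssssssssssssssswwwssBBBBsssssssssssssssssssss
198 BBBBBBBBBBBBBBBBBBsssssssssssssssssssssswswssBBBssssssssssssssssssssss
204 BBBBBBBBBBBBBBBBBBsssssssssssssssssssssssssssBBBssssssssssssssssssssss
210 BBBBBBBBBBBBBBBBBBsssssssssssssssssssssssssssBBBssssssssssssssssssssss
216 BBBBBBBBBBBBBBBBBBBssssssssssssssssssssssssssBBBssssssssssssssssssssss
222 BBBBBBBBBBBBBBBBBBBsssssssssssssssssssssssssBBBBssssssssssssssssssssss
228 BBBBBBBBBBBBBBBBBBBsssssskkkkkkkkkkkkkkkkkssBBBBssssssssssssssssssssss
234 BBBBBBBBBBBBBBBBBBBsssssskkkkkkkkkkkkkkkkkssBBBBssssssssssssssssssssss
```

The knife is aligned with the slot to about 1 mm across and 3 mm along. Lowering.

```bash
python3 -m handwheel '[[-0.002,0,0.006,0],[0,0,0.006,0],[0,0,0.003,0],[0,0,0.001,0],[0,0,0.001,0],[0,0,0,0],[0,0,0,0]]'
```

```text
time: 12.65
tool_pos: [489.1, 61.3, 8.9]
tcp_rot: [180.0, -0.0, -8.1]
ft_force: [-4.0, -0.6, 6.2]
finger_gap: 14.2
grip_force: 40.0
```

```bash
python3 -m handwheel '[[0,0,0,0],[0,0,0,0],[0,0,0,0]]' 0.03 && python3 -m handwheel '[[0,0,-0.02,0],[0,0,-0.045,0],[0,0,-0.045,0],[0,0,0,0]]'
python3 - <<'E'
from h import *
c,im=snap('wrist','w8'); s=r.sense(); print(s['tool_pos'],s['tcp_rot'])
cv2.imwrite('pics/w8.png',im[:,:,::-1])
hsv=cv2.cvtColor(im,cv2.COLOR_RGB2HSV)
def cls(p):
    h,S,v=map(int,p)
    if v<45: return 'k'
    if 105<=h<=125 and S>130: return 'B'
    return 'w' if v>140 else 's'
for y in range(110,300,8): print(y,''.join(cls(hsv[y,x]) for x in range(200,320,2)))
k=np.array([490.6,58.,0]);R=Ro.from_euler('z',-7.87,degrees=True).as_matrix()
print(proj(c,k+np.array([[72,14,4],[72,-14,4],[65,9,7],[65,-9,7],[20,8,16],[20,-8,16]])@R.T).round())
E
```

```text
time: 12.95
tool_pos: [488.9, 61.2, 8.2]
tcp_rot: [180.0, -0.0, -8.1]
ft_force: [0.2, 0.7, -0.2]
finger_gap: 30.0
grip_force: 0.0
time: 13.35
tool_pos: [493.7, 61.3, 125.6]
tcp_rot: [-179.9, -0.7, -8.1]
ft_force: [0.3, -0.1, 0.1]
finger_gap: 30.4
grip_force: 0.0
[492.05959923  61.30210452 122.41725871] [-179.92488405   -0.45088898   -8.09624333]
110 sssssssssssBBBBBBBBssssssssssswwwwwwsBBBssssssssssssssswwwww
118 ssssssssssssBBBBBBBsssswwwwwwwwwwwwwsBBBssssssssssssssswwwww
126 ssssssssssssBBBBBBBssswwwwwwwwwwwwwwssBBsssssssssssssssswwww
134 ssssssssssssBBBBBBBBssswwwwwwwwwwssssBBssssssssssssssssswwww
142 ssssssssssssBBBBBBBBsssswwwssssssssssBBBssssssssssssssssswww
150 ssssssssssssBBBBBBBBsssssssssssssssssBBBssssssssssssssssswww
158 ssssBBBBBBBBBBBBBBBBsssssssssssssssssBBsssssssssssssssssswww
166 ssssBBBBBBBBBBBBBBBBsssssssssssssssssBBsssssssssssssssssssww
174 ssssBBBBBBBBBBBBBBBBsssskkkkkkkkkkwwwBBsssssssssssssssssssww
182 ssssBBBBBBBBBBBBBBBBsssskkkkssssskwwwBBsssssssssssssssssssww
190 ssssBBBBBBBBBBBBBBBBsssskkkkssssskwwwBBssssssssssssssssssssw
198 sssssBBBBBBBBBBBBBBBsssskkkkkksss
[... 186 characters left out ...]
kkkkkkkkksssBBBsssssssssssssssssssss
230 sssssBBBBBBBBBBBBBBBsssskkkkkkkkksssBBBsssssssssssssssssssss
238 sssssBBBBBBBBBBBBBBBBssskkkkkkkkksssBBBsssssssssssssssssssss
246 sssssssssskkkBBBBBBBBssskkkkkkkkksssBBBssssskkssssssssssssss
254 kkkksssssskkkBBBBBBBBssskkkkkkkkksssBBBssssskkksssssskkkssss
262 kkksssssskkkkBBBBBBBBssskkkkkkkkksssBBBsssskkkkksssssskkkkkk
270 kssssssskkkkkBBBBBBBBBBBBBBBBBBBBBBBBBssssskkkkkksssssskkkkk
278 ksssssskkkkkksssssssssssssssssssssssssssssskkkkkkksssssskkkk
286 ksssssskkkkkkssssssssssssssssssssssssssssssskkkkkksssssskkkk
294 kkkkkskkkkkksssssssssssssssssssssssssssssssskkkkkksskkkkkkkk
[[243. 103.]
 [279. 102.]
 [250. 112.]
 [273. 112.]
 [251. 170.]
 [271. 170.]]
```

The knife lies centred in its slot. Now over to the key.

```bash
python3 -m handwheel '[[0.003,0.025,-0.01,0],[0.006,0.045,-0.01,0],[0.006,0.045,-0.01,0],[0.006,0.045,0,0],[0.006,0.045,0,0],[0.006,0.045,0,0],[0.006,0.045,0,0],[0.006,0.042,0,0],[0.003,0.025,0,0],[0,0,0,-7]]' && python3 -m handwheel '[[0,0,0,-7.2],[0,0,0,-7.2],[0,0,0,-7.2],[0,0,0,0]]' 0.04
python3 - <<'E'
from h import *
c,im=snap('wrist','w9'); s=r.sense(); print(s['tool_pos'],s['tcp_rot'])
cv2.imwrite('pics/w9.png',cv2.resize(im,(800,600),interpolation=cv2.INTER_CUBIC)[:,:,::-1])
E
```

```text
time: 14.4
tool_pos: [484.1, -307.0, 146.4]
tcp_rot: [-180.0, 0.1, -1.3]
ft_force: [0.1, 1.7, -0.9]
finger_gap: 30.3
grip_force: 0.0
time: 14.8
tool_pos: [484.7, -303.5, 146.5]
tcp_rot: [-179.9, 0.1, 20.6]
ft_force: [-0.5, -0.1, 0.3]
finger_gap: 40.2
grip_force: 0.0
[ 484.80643814 -303.50685248  146.7491784 ] [-1.79893154e+02  6.81879094e-02  2.03456031e+01]
```

View pics/w9.png

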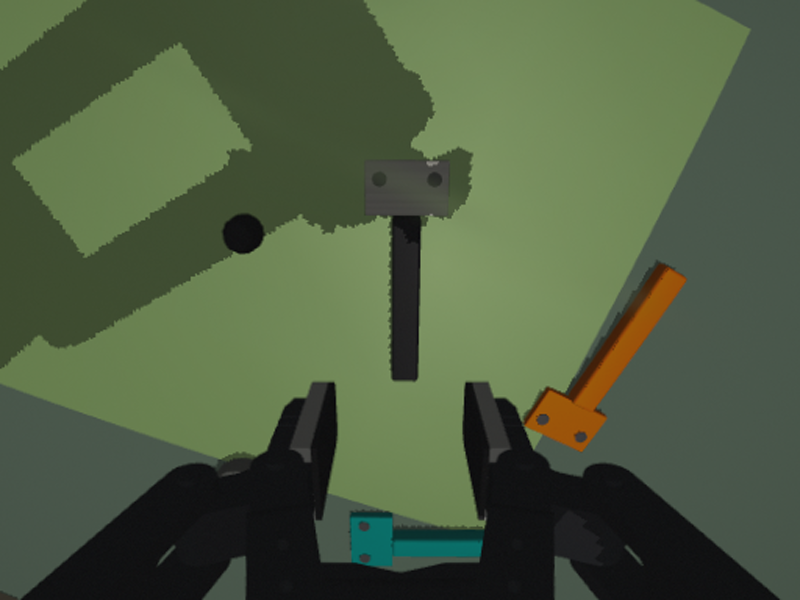

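This confirms the black-handled key with the steel head at (407,188), handle end (404,380) and axis nearly along tool x. The orange one (610,350) and the turquoise one (415,540) stay put.

Run:
```python
from h import *
c=cam('wrist'); f=lambda p,z: ray(c,np.array(p)*.64,z)
P=np.r_[f([[407,160],[407,216]],6),f([[406,217],[405,380]],12)]; q=rel(P).round(1); print(q, 'mid',(q[0]+q[3])/2)
```

```text
[[ 67.1   3.9 140.7]
 [ 36.7   4.1 140.7]
 [ 37.2   3.4 134.7]
 [-62.    3.3 134.8]] mid [  2.55   3.6  137.75]
```

```bash
python3 -m handwheel '[[0.0025,0.0035,0.03,0],[0,0,0.045,0],[0,0,0.035,0],[0,0,0.02,0],[0,0,0.01,0],[0,0,0.002,0],[0,0,0,0]]' && python3 -m handwheel '[[0,0,0,0],[0,0,0,0],[0,0,0,0],[0,0,0,0]]' 0.005 50
```

```text
time: 15.55
tool_pos: [489.4, -306.6, 6.9]
tcp_rot: [180.0, -0.0, 20.4]
ft_force: [-0.9, 0.1, 0.7]
finger_gap: 40.2
grip_force: 0.0
time: 15.95
tool_pos: [490.3, -307.3, 8.2]
tcp_rot: [179.8, -0.1, 20.5]
ft_force: [-0.0, 1.0, 6.1]
finger_gap: 13.7
grip_force: 49.1
```

Only about 4 mm of overlap, so I'll regrip a bit lower.

```bash
python3 -m handwheel '[[0,0,0,0],[0,0,0,0],[0,0,0.003,0],[0,0,0.001,0],[0,0,0,0]]' 0.035 && python3 -m handwheel '[[0,0,0,0],[0,0,0,0],[0,0,0,0],[0,0,0,0]]' 0.005 50
```

```text
time: 16.45
tool_pos: [488.6, -306.1, 1.7]
tcp_rot: [-180.0, 0.0, 20.5]
ft_force: [-0.6, 0.1, 0.1]
finger_gap: 34.6
grip_force: 0.0
time: 16.85
tool_pos: [489.1, -306.4, 2.4]
tcp_rot: [180.0, -0.0, 20.5]
ft_force: [-0.1, -0.9, 0.2]
finger_gap: 14.3
grip_force: 50.1
```

```bash
python3 -m handwheel '[[0,0,-0.02,0],[0,0,-0.04,0],[0,0,0,7],[0,0,0,7],[0,0,0,7],[0,0,0,7.4],[0,0,0,0]]' && python3 -m handwheel '[[-0.003,-0.025,0,0],[-0.005,-0.045,0,0],[-0.006,-0.045,0,0],[-0.006,-0.045,0,0],[-0.006,-0.045,0,0],[-0.006,-0.045,0,0],[-0.006,-0.045,0,0],[-0.005,-0.045,0,0],[-0.005,-0.045,0,0],[-0.003,-0.025,0,0]]' && python3 -m handwheel '[[0,0,0,0],[0,0,0,0]]'
```

```text
time: 17.55
tool_pos: [488.8, -306.2, 62.1]
tcp_rot: [-180.0, 0.0, -8.0]
ft_force: [0.0, 0.6, -1.0]
finger_gap: 14.5
grip_force: 49.9
time: 18.55
tool_pos: [494.5, 109.9, 62.5]
tcp_rot: [-180.0, -0.0, -7.5]
ft_force: [0.1, -0.4, -0.1]
finger_gap: 14.6
grip_force: 49.9
time: 18.75
tool_pos: [494.6, 107.1, 62.2]
tcp_rot: [180.0, 0.0, -7.6]
ft_force: [0.2, -1.2, -1.1]
finger_gap: 14.4
grip_force: 49.9
```

```bash
python3 -m handwheel '[[0.001,-0.009,0.02,0],[0,0,0.015,0],[0,0,0,0],[0,0,0,0]]'
python3 - <<'E'
from h import *
c,im=snap('wrist','w10'); s=r.sense(); print(s['tool_pos'])
hsv=cv2.cvtColor(im,cv2.COLOR_RGB2HSV)
R=Ro.from_euler('z',-7.87,degrees=True).as_matrix()
pts=lambda P:proj(c,s['tool_pos']+(np.array(P,float))@R.T).round().tolist()
z=s['tool_pos'][2]
print('head px',pts([[65,23,3],[65,-23,3],[35,23,3],[35,-23,3]]))
print('broad floor px',pts([[72,29,4-z],[72,-29,4-z],[30,29,4-z],[30,-29,4-z]]),'rim',pts([[72,29,12-z],[72,-29,12-z],[30,29,12-z],[30,-29,12-z]]))
def cls(p):
    h,S,v=map(int,p)
    if v<45: return 'k'
    if 105<=h<=125 and S>130: return 'B'
    return 'w' if v>140 else 's'
for y in range(86,240,5): print(y,''.join(cls(hsv[y,x]) for x in range(160,360,2)))
E
```

```text
time: 19.15
tool_pos: [496.4, 114.5, 26.7]
tcp_rot: [180.0, 0.1, -7.9]
ft_force: [-0.4, -0.5, -0.9]
finger_gap: 14.7
grip_force: 49.9
[497.09636751 114.71075599  27.44978624]
head px [[202.0, 128.0], [311.0, 128.0], [205.0, 195.0], [307.0, 195.0]]
broad floor px [[197.0, 106.0], [315.0, 106.0], [202.0, 187.0], [310.0, 187.0]] rim [[194.0, 107.0], [318.0, 107.0], [199.0, 192.0], [313.0, 192.0]]
86 sssssssssssssssssssssssssssssssssswwwwwwwwwwwwwwwwwwwwwwwwwwwwwwwwwwwwwwwwwwwwwwwwwwwwwwwwwwwwwwwwww
91 sssssssssssssssssssssssssssssssssssssswwwwwwwwwwssssssssssswwwwwwwwwssswssssswwwwwwwwwwwwwwsssssswww
96 ssBBBBBBBBBBBBBBBBBBBBBsssssssssssssBBBBBBBBBBBBBBBBBBBBBBBBBBBBBBBBBBBBBBBBBBBBBBBBBBBBBBBBBBssssss
101 BBBBBBBBBBBBBBBBBBBBBBBBBBBBBBBBBsssBBBBBBBBBBBBBBBBBBBBBBBBBBBBBBBBBBBBBBBBBBBBBBBBBBBBBBBBBBBBBBBB
106 BBBBBBBBBBBBBBBBBssssssssssssssssssswwwwwwwwwwwwwwwwwwwwwwwwwwwwwwwwwwwwwwwsBBBBBBBBBBBBBBwwwwwwwwww
111 BBBBBBBBBBBBBBBBBssssssssssssssssssssswwwwwwwwwwwwwwwwwwwwwwwwwwwwwwwwwwwwwsBBBBBBBBBBBBBBwwwwwwwwww
116 BBBBBBBBBBBBBBBBBsssssssssssssssssssssswssssssssssswwwwwwwwsssssswwwwwww
[... 1848 characters left out ...]
BBBsssssskkkkkkkkkkkkkkkkkkssBBBBBBBBBBBBBBBBBBBBBBBBBswwwsswwwwwwwwww
211 sssBBBBBBBBBBBBBBBBBBBBBBBBBBBBBBssssssskkkkkkkkkkkkkkkkkssBBBBBBBBBBBBBBBBBBBBBBBBBswwwwsskkkkkkkkk
216 sssBBBBBBBBBBBBBBBBBBBBBBBBBBBBBBBsssssskkkkkkkkkkkkkkkkkssBBBBBBBBBBBBBBBBBBBBBBBBBswwwwsskkkkkkkkk
221 sssBBBBBBBBBBBBBBBBBBBBBBBBBBBBBBBsssssskkkkkkkkkkkkkkkkkssBBBBBBBBBBBBBBBBBBBBBBBBBwwwwwskkkkssssss
226 ssssBBBBBBBBBBBBBBBBBBBBBBBBBBBBBBsssssskkkkkkkkkkkkkkkkkssBBBBBBBBBBBBBBBBBBBBBBBBswwwssskkkkssssss
231 ssssBBBBBBBBBBBBBBBBBBBBBBBBBBBBBBsssssskkkkkkkkkkkkkkkkkssBBBBBBBBBBBBBBBBBBBBBBBBwwwwssskkksssssss
236 ssssBBBBBBBBBBBBBBBBBBBBBBBBBBBBBBsssssskkkkkkkkkkkkkkkkkssBBBBBBBBBBBBBBBBBBBBBBBBwwwwwsskkksssssss
```

Bay is about 2 mm towards +y; everything else fits. Lowering.

```bash
python3 -m handwheel '[[0.001,-0.002,0.006,0],[0,0,0.006,0],[0,0,0.004,0],[0,0,0.002,0],[0,0,0.001,0],[0,0,0,0],[0,0,0,0]]'
```

```text
time: 19.9
tool_pos: [498.5, 117.4, 8.4]
tcp_rot: [-180.0, -0.0, -7.9]
ft_force: [-0.0, -0.8, -0.6]
finger_gap: 14.3
grip_force: 49.9
```

```bash
python3 -m handwheel '[[0,0,0.001,0],[0,0,0.001,0],[0,0,0,0],[0,0,0,0]]'
```

```text
time: 20.3
tool_pos: [498.4, 117.4, 6.3]
tcp_rot: [-180.0, -0.0, -7.9]
ft_force: [0.7, 1.1, 0.4]
finger_gap: 14.4
grip_force: 50.0
```

```bash
python3 -m handwheel '[[0,0,0,0],[0,0,0,0],[0,0,0,0]]' 0.03 && python3 -m handwheel '[[0,0,-0.02,0],[0,0,-0.045,0],[0,0,-0.045,0],[-0.03,0,-0.03,0],[-0.03,0,0,0],[0,0,0,0],[0,0,0,0]]'
python3 - <<'E'
from h import *
c,im=snap('wrist','w11'); s=r.sense(); print(s['tool_pos'],s['tcp_rot'])
hsv=cv2.cvtColor(im,cv2.COLOR_RGB2HSV)
def cls(p):
    h,S,v=map(int,p)
    if v<45: return 'k'
    if 105<=h<=125 and S>130: return 'B'
    return 'w' if v>140 else 's'
for y in range(100,320,6): print(y,''.join(cls(hsv[y,x]) for x in range(130,390,2)))
R=Ro.from_euler('z',-7.87,degrees=True).as_matrix(); b=np.array([497.,116.,0])
P=lambda o,L:proj(c,b+np.array(L,float)@R.T).round().tolist()
print('key head front/back, handle end',P(b,[[65,23,10],[65,-23,10],[35,8,16],[35,-8,16],[-65,8,16],[-65,-8,16]]))
print('knife handle front/end',P(b,[[20,-48,16],[20,-64,16],[-65,-48,16],[-65,-64,16]]))
print('plate',P(b,[[32,75,18],[32,49,18],[-32,75,18],[-32,49,18]]))
E
```

```text
time: 20.6
tool_pos: [498.3, 117.4, 6.3]
tcp_rot: [-180.0, -0.0, -7.9]
ft_force: [-0.1, -0.2, -0.0]
finger_gap: 30.0
grip_force: 0.0
time: 21.3
tool_pos: [438.8, 125.7, 146.4]
tcp_rot: [-180.0, -0.1, -7.9]
ft_force: [0.2, 1.1, -0.8]
finger_gap: 30.0
grip_force: 0.0
[439.14713604 125.63883302 146.23122668] [-1.79998051e+02 -2.90540811e-02 -7.88466195e+00]
100 sssssssssssssssssssssssssssssssssssssBBBsBBBBBBBBBBBBBBBwsssssssssskwwwwBBBBBBBBBBBBBBBBwwwwskkssssssskwwBBsssssssssssssssssswwwww
106 sssssssssssssssssssssssssssssssssssssBBBBBBBBBBBBBBBBBBBwwsssssssssswwwwBBBBBBBBBBBBBBBBwwwssksssssssskwwBBsssssssssssssssssswwwww
112 ssssssssssssssssssssssssssssssssssssssBBBBBBBBBBBBBBBBBBwwsssssssssswwwwBBBBBBBBBBBBBBBBwwwskkssssssssswwBBsssssssssssssssssswwwww
118 ssssssssssssssssssssssssssssssssssssssBBBBBBBBBBBBBBBBBBwssssssssssswwwwBBBBBBBBBBBBBBBBwwwskkssssssssswBBsssssssssssssssssssswwww
124 ssssssssssssssssssssssssssssssssssssssBBBBBBBBBBBBBBBBBBwwssssssssssssssBBBBBBBBBBBBBBBBwwwskksssssssswwBBsssssssssssssssssssswwww
130 ssssssssssssssssssssssssssssssssssssssBBBBBBBBBBBBBBBBBBsssssssk
[... 3831 characters left out ...]
skkkkkkkkkkkkss
304 kkkkkkkkkkkkkkkkkkkkkkkkkkkkkkkkkkkkkkkkkkkkkksssssssssssssssssssssssssssssssssskkkkkkkkkkkkkkkkkkkkkkkkkkkkkkkkkkkkkkkkkkkkkkkkkk
310 kkkkkkkkkkkkkkkkkkkkkkkkkkkkkkkkkkkkkkkkkkkkkkssssssssssssssssssssssssssssssssssskkkkkkkkkkkkkkkkkkkkkkkkkkkkkkkkkkkkkkkkkkkkkkkkk
316 kkkkkkkkkkkkkkkkkkkkkkkkkkkkkkkkkkkkkkkkkkkkkkssssssssssssssssssssssssssssssssssskkkkkkkkkkkkkkkkkkkkkkkkkkkkkkkkkkkkkkkkkkkkkkkkk
key head front/back, handle end [[229.0, 29.0], [288.0, 29.0], [248.0, 68.0], [269.0, 68.0], [249.0, 189.0], [267.0, 189.0]]
knife handle front/end [[318.0, 88.0], [338.0, 89.0], [313.0, 189.0], [331.0, 189.0]]
plate [[164.0, 73.0], [196.0, 73.0], [170.0, 152.0], [200.0, 152.0]]
```

Key and knife both sit between their walls: key handle at 248..266 in a slot of 242..272, both handle ends at row ≈187. All match the predicted bay poses. Handing in.

```bash
python3 -c "
from bench import r
print(r.hand_in())"
```

```text
the job is handed in; nothing more can be done
None
```

The job is handed in at about 21 s: the lever is pressed to its stop, the plate was slid off the block into its compartment, and the knife and key are in theirs. The plate was confirmed in place in an early close-up; knife and key seated as predicted in the last wrist image, but the hand-in returned no verdict.

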